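# Load the ink rack in reverse printing order

## Task

The four ink pots stand on the drying board in printing order. Move them all to the wooden ink rack in the reverse order: as you see both rows from the robot, the pot that was leftmost on the board goes into the rightmost of the rack's four empty compartments, the next one into the compartment beside it, and so on, one pot in each. Keep the pots upright and leave each standing flat on the floor of its compartment.

Things in the scene. Friction and masses are not known exactly. Their poses are not given: they have to be found in the camera images.
- pot_wide: Ink pot, white plastic with a black lid, closed, rigid, 0.13 to 0.25 kg. A round tub, the thickest: 54 diameter, 70 high, the black lid as wide as the body. Straight sides. Origin: centre of its underside, z up. Sizes in mm. Starts on its own dish on the drying board, at any place in the row.
- pot_slim: Ink pot, white plastic with a black lid, closed, rigid, 0.13 to 0.25 kg. A round pot, the thinnest: 38 diameter, 66 high, the black lid as wide as the body. Straight sides. Origin: centre of its underside, z up. Sizes in mm. Starts on its own dish on the drying board, at any place in the row.
- pot_tall: Ink pot, white plastic with a black lid, closed, rigid, 0.13 to 0.25 kg. A round bottle-like pot, the tallest: body 46 diameter and 70 high, then a narrow black cap 26 diameter, 92 high in all. Origin: centre of its underside, z up. Sizes in mm. Starts on its own dish on the drying board, at any place in the row.
- pot_square: Ink pot, white plastic with a black lid, closed, rigid, 0.13 to 0.25 kg. A square-bodied pot 46 x 46, 64 high, corners rounded, then a round black cap 34 diameter, 78 high in all; x and y axes square to its sides, at most 7 deg off the board's. Origin: centre of its underside, z up. Sizes in mm. Starts on its own dish on the drying board, at any place in the row.
- dish_wide: Flat round steel drip dish, 66 mm diameter, 4 mm thick, fixed on the drying board, the one on which pot_wide stands at the start; it stays there and so shows that pot's starting place in the row. Origin: centre of its underside; the pot stands 4 mm higher.
- dish_slim: Flat round steel drip dish, 66 mm diameter, 4 mm thick, fixed on the drying board, the one on which pot_slim stands at the start; it stays there and so shows that pot's starting place in the row. Origin: centre of its underside; the pot stands 4 mm higher.
- dish_tall: Flat round steel drip dish, 66 mm diameter, 4 mm thick, fixed on the drying board, the one on which pot_tall stands at the start; it stays there and so shows that pot's starting place in the row. Origin: centre of its underside; the pot stands 4 mm higher.
- dish_square: Flat round steel drip dish, 66 mm diameter, 4 mm thick, fixed on the drying board, the one on which pot_square stands at the start; it stays there and so shows that pot's starting place in the row. Origin: centre of its underside; the pot stands 4 mm higher.
- drying_board: Fixed aluminium board where the pots start, nearer than the rack or beyond it. Floor 12 mm and rim 18 mm above the table, 88 mm deep. Origin at table height, mid-row. The row runs along its y axis (y to the robot's left, turned up to 9 deg): dishes at y = +114, +38, -38, -114 mm, x = 0. A tape roll (52 mm diameter, 24 high) at about y = -192 is no part of the job.
- ink_rack: Fixed wooden rack where the pots go. Four compartments 72 x 72 mm inside, floor 12 mm and wall tops 24 mm above the table, walls 4 thick. Origin at table height, mid-row. The row runs along its y axis (y to the robot's left, turned up to 9 deg): centres at y = +114, +38, -38, -114 mm, x = 0. A fifth, narrower bin (y = +187) with a low brass pin tin is no part of the job.
Not all that is in view belongs to the job. Leave any orange or red look-alike of the pot_slim alone.

How it is judged:
By the outcome, as a careful person would: the job done as asked, in the order asked, and still so for the second after the job is handed in, with the robot touching nothing.
It also fails if it takes over 96 s, if anything falls off the work surface, if the arm or the gripper's body presses on something with over 40 N, if the wrist force passes 120 N, or if a joint passes its speed limit or range.

## Robot

A 6-joint arm with a two-finger parallel gripper is mounted at the origin on the work surface. World frame = base frame: x ahead of the robot, y to its left, z up, the work surface at z = 0. Lengths are in mm, angles in degrees, forces in N, time in s.
With the tool pointing down it reaches from about 350 to 850 mm from the base axis. Payload 8.1 kg.
Tool frame: the origin (TCP) lies midway between the tips of the shut fingers; the grasp point (between the pads) lies 19 mm behind it (r.grasp_offset is the distance from the TCP to the grasp point, in mm); z points along the fingers, x is the direction in which the jaws open and shut, and the axes are right-handed (so a half turn about z gives the same grasp; the last joint's range is limited). The gripper opens to 85 mm and grips with 20 to 120 N. Pads are 22 mm wide; open, the fingers measure 114 mm over their backs; the gripper's body (76 mm by 85 mm) begins 54 mm behind the grasp point. The pads swing forward as they close: fully open they stand 13 mm farther back than shut.
Start: joints at [-69.981, 7.471, 85.268, -0, 87.261, -4.893], TCP at [252.757, -544.168, 231.292] pointing down, gripper open.
Joint ranges: [-169.43, 169.43], [-51.17, 129.36], [1.28, 143.12], [-76.62, 256.62], [0, 156.53], [-152.29, 152.29]. Speed limits (degrees/s): [136.94, 136.94, 159.86, 180, 180, 180].

## Interface

Orientations are given as [roll, pitch, yaw] about the fixed x, y, z axes, in that order (R = Rz(yaw) Ry(pitch) Rx(roll)).
In Python, from bench import r, optics, hand_in gives the robot as it stands.
- The arm moves only by the shell command python3 -m pendant 'ROWS' [FORCE]. ROWS is JSON, a list of rows, each a list of 5 numbers: the opening, from 0 (shut) to 1 (fully open), then the shift along the tool's x, y, z in mm, then the turn about the tool's z in degrees. A call has 1 to 10 rows; each row shifts and turns the commanded pose from where the row before left it, along the tool's axes as they then stand; what a row does not reach is not made up. A row lasts 1/10 s, in which the tool goes at most 50 mm and 8.59 degrees, less where a joint would pass 70% of its speed; a pose out of reach is approached as far as the arm can. A call with a gripper value outside its range is refused whole. The fingers move at their own pace and stop on an object; FORCE is the grip in N (left out, the last holds). Time passes only in rows, so rows that do not move let the fingers close. It gives the time, the measured TCP pose, the force and the opening at its end, in the units of the state.
- r.sense(): the state, without advancing time (a new reading comes with each control period).
- optics.snapshot(name): name is "side" or "top" or "wrist"; returns (picture, depth): 400x640x3 uint8, blue, green, red; 400x640 float32, mm along the optical axis (not along the pixel's ray), 0 where there is no reading.
- optics.camera_params(name): a dict with "camera_matrix" (3x3 intrinsics, pixels), "k1" (the pictures are not rectified: a ray, as slopes to the right and down, at radius r is drawn at 1 + k1 r^2 times it, then the intrinsics apply), "eye" and "orientation" of the camera in the world. Camera axes: x right, y down, z forward; pixel columns grow to the right and rows downward; lengths in mm; the calibration is good to about 2 mm. A picture is of the moment at which its call begins: read the wrist's pose just before it. camera_params takes no time and is no camera call; for the wrist camera it gives the pose at the moment of the call.
- hand_in(): hands the job in, once; it reports no verdict.
Trained networks look in the newest picture that a camera, given by its name, has taken for a name from the list of things; names that differ only in an ending like _2 or _b are one class to them, and where a whole thing is asked for, a point or a joint stands for the part that bears it (a point fixed in the world has none). Each returns a list of dicts, best first, with "score" (0 to 1); they miss things now and then, are a little off and sometimes report something else, mostly with a low value. They report only what shows in the picture. A call takes as long as a camera call. They do not tell look-alikes from the thing itself.
- optics.search_frame(camera, query): "at" ([x, y, z] in mm, in world coordinates, good to about 4 mm: the middle of the surface that is visible of it).
The state is a dict: "time": time; "joint_pos": joint angles; "qd": joint speeds; "joint_efforts": joint torques, N m; "tool_pos": TCP position; "tcp_rot": TCP orientation; "ft_force": force on the tool from outside, world axes, zero at the start; "wrist_torque": the same for the moment, N m; "finger_gap": finger opening in mm.
Only numpy, scipy, OpenCV 4.12 (cv2) and the standard library are available. Lean on these libraries where they do the work, as an engineer would, in place of code of your own. Each camera call takes 0.05 s, during which the arm holds its last target. There are 200 camera calls.

## Working session

There is one attempt and no reset: what is moved stays moved. The work goes in short steps, Python scripts to look and compute and a shell command to move; the robot and the scene stay as the last step left them, time stands still between calls to the robot, and variables do not carry over. Pictures are saved under pics/ and viewed, about 12 in all and at most 16, crops included, and the job is handed in when it is done.

```bash
ls; mkdir -p pics; cat > h.py <<'E'
import numpy as np, cv2
from bench import r, optics, hand_in
from scipy.spatial.transform import Rotation as R
def cam(n):
    p=optics.camera_params(n); return p
def rot(o):
    o=np.array(o,float)
    return o if o.shape==(3,3) else R.from_euler('xyz',o,degrees=True).as_matrix()
def world(p,u,v,d):
    K=np.array(p['camera_matrix']); k1=p['k1']
    xd=(np.asarray(u,float)-K[0,2])/K[0,0]; yd=(np.asarray(v,float)-K[1,2])/K[1,1]
    x,y=xd,yd
    for _ in range(8):
        s=1+k1*(x*x+y*y); x,y=xd/s,yd/s
    c=np.stack([x*d,y*d,np.ones_like(x)*d],-1)
    return c@rot(p['orientation']).T+np.array(p['eye'])
E
python3 - <<'E'
from h import *
print(r.sense())
for n in ('top','side'):
    im,d=optics.snapshot(n); print(n,cam(n)); cv2.imwrite(f'pics/{n}0.png',im); np.save(f'pics/{n}0.npy',d)
    for q in ['pot_wide','pot_slim','pot_tall','pot_square','drying_board','ink_rack']:
        print(q,[(np.round(x['at']).tolist(),round(x['score'],2)) for x in optics.search_frame(n,q)])
E
```

```text
pics
{'time': 0.0, 'joint_pos': array([-6.99816476e+01,  7.51596750e+00,  8.53304752e+01, -2.00714275e-03,
        8.72622790e+01, -4.89271462e+00]), 'qd': array([-0.07495825,  0.14103874, -0.00955479,  0.02254794,  0.05301605,
        0.01406266]), 'joint_efforts': array([-3.77448276e-03, -5.69407654e+01, -5.00561607e+01, -4.51781007e-04,
        1.50981301e-02, -3.47950277e-05]), 'tool_pos': array([ 252.54429405, -543.63895574,  230.22402401]), 'tcp_rot': array([-1.79992724e+02,  1.08496543e-01, -6.50888283e+01]), 'ft_force': array([0.18527747, 0.57814069, 0.97934817]), 'wrist_torque': array([-0.01142388, -0.00839214,  0.02000545]), 'finger_gap': 85.27682063890279}
top {'camera_matrix': array([[443.59029289,   0.        , 319.19656567],
       [  0.        , 443.59029289, 195.02616581],
       [  0.        ,   0.        ,   1.        ]]), 'k1': 0.027708274950584616, 'eye': array([385.08883585, -17.21105334, 913.39148829]), 'orientation': array([-173.01725197,    1.19859636,  -91.66307721])}
pot_wide [([454.0, 89.0, 87.0], 0.82)]
pot_slim [([342.0, 36.0, 65.0], 0.8), ([332.0, -159.0
[... 293 characters left out ...]
  , 319.22013632],
       [  0.        , 426.73382583, 198.3414978 ],
       [  0.        ,   0.        ,   1.        ]]), 'k1': -0.07514008263723494, 'eye': array([231.23955216, 490.06574931, 468.92838175]), 'orientation': array([-126.01182764,   -0.52905557, -152.16058792])}
pot_wide [([444.0, 104.0, 82.0], 0.92), ([450.0, -46.0, 70.0], 0.21)]
pot_slim [([348.0, -62.0, 44.0], 0.92), ([339.0, 55.0, 49.0], 0.7), ([449.0, -48.0, 70.0], 0.68), ([329.0, -147.0, 45.0], 0.58), ([439.0, 31.0, 15.0], 0.18)]
pot_tall []
pot_square [([438.0, 182.0, 72.0], 0.72)]
drying_board [([426.0, 134.0, 12.0], 0.9), ([436.0, 189.0, 19.0], 0.7)]
ink_rack [([640.0, 23.0, 12.0], 0.89), ([437.0, 190.0, 18.0], 0.18)]
```

View pics/top0.png

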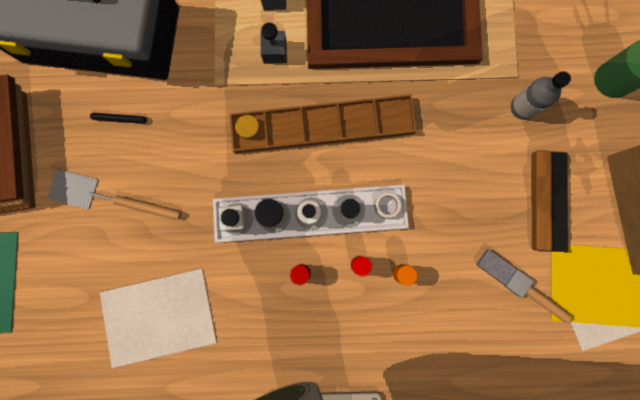

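View pics/side0.png

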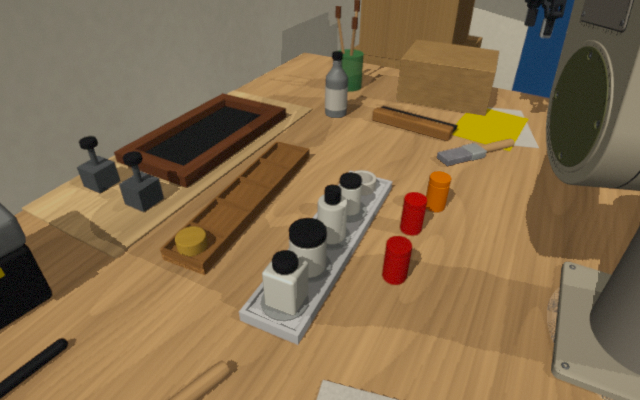

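The row on the board, left to right from the robot (top view), is square (230,217), wide (269,212), tall (309,211), slim (350,209), then the tape roll (388,205). The rack lies beyond it. The pin tin is at (247,127) and the empty compartments are at (285,125), (322,121), (359,119) and (396,116). Possible confusions with pot_slim are red (300,274), red (361,266) and orange (405,275). The white pot with the black lid on the board at (350,209) is the real one.

```bash
cat > m.py <<'E'
from h import *
from scipy import ndimage
for n in ('top','side'):
    d=np.load(f'pics/{n}0.npy'); im=cv2.imread(f'pics/{n}0.png'); p=cam(n)
    v,u=np.mgrid[:400,:640]; W=world(p,u,v,d); ok=d>0
    z=W[...,2]
    t=ok&(W[...,0]>350)&(W[...,0]<740)&(abs(W[...,1])<260)
    print(n,'table z',np.median(z[t&(abs(z)<6)]))
    for nm,lo,hi in (('board',W[...,0]>385,W[...,0]<540),('rack',W[...,0]>570,W[...,0]<715)):
        m=t&lo&hi&(z>7)&(z<30)
        l,k=ndimage.label(m); 
        s=ndimage.sum(m,l,range(1,k+1)); m=l==1+np.argmax(s)
        q=W[m][:,:2].astype(np.float32); print(nm,cv2.minAreaRect(q), 'z pct',np.percentile(z[m],[5,25,50,75,95]).round(1))
    m=t&(W[...,0]>390)&(W[...,0]<520)&(z>55)&(z<130); l,k=ndimage.label(m)
    for i in range(1,k+1):
        if (l==i).sum()<30: continue
        a=W[l==i]; zt=np.percentile(a[:,2],90); b=a[a[:,2]>zt-5]
        print('pot',(l==i).sum(),'ztop',zt.round(1),'ctr',b.mean(0).round(1),'mid',((b.max(0)+b.min(0))/2).round(1),'ext',np.ptp(b,axis=0).round(1))
im=cv2.imread('pics/top0.png')[80:250,200:425]; cv2.imwrite('pics/crop0.png',cv2.resize(im,None,fx=3.5,fy=3.5,interpolation=cv2.INTER_CUBIC))
E
python3 m.py
```

```text
top table z 1.337063425059796
board ((458.33245849609375, 18.649490356445312), (88.28922271728516, 390.08587646484375), 2.477656841278076) z pct [11.1 13.1 15.2 18.2 20.7]
rack ((644.9067993164062, -12.157546997070312), (83.5810775756836, 377.8788757324219), 4.254936695098877) z pct [11.  12.8 14.2 16.8 26.4]
pot 683 ztop 88.8 ctr [456.5  92.9  87. ] mid [456.1  93.2  87.5] ext [52.5 51.3  7.3]
pot 334 ztop 84.7 ctr [459.8 -60.2  83.1] mid [460.1 -60.8  83.3] ext [36.  36.1  7.1]
pot 474 ztop 109.7 ctr [455.6  17.1 109.1] mid [456.5  17.  109. ] ext [24.2 23.9  8.2]
pot 641 ztop 95.9 ctr [449.3 164.5  95. ] mid [449.2 164.8  94.6] ext [31.8 32.6  6.8]
side table z -0.8771299428683221
board ((456.92156982421875, 18.1121826171875), (89.85057067871094, 393.1358947753906), 2.3705899715423584) z pct [ 9.6 11.2 14.6 16.9 25.1]
rack ((642.962890625, -12.269317626953125), (83.84681701660156, 381.4758605957031), 4.298024654388428) z pct [ 9.7 11.  12.5 20.3 23.7]
pot 4263 ztop 92.9 ctr [448.8 108.5  96. ] mid [449.4  93.8  98.4] ext [ 35.5 177.8  21. ]
```

View pics/crop0.png

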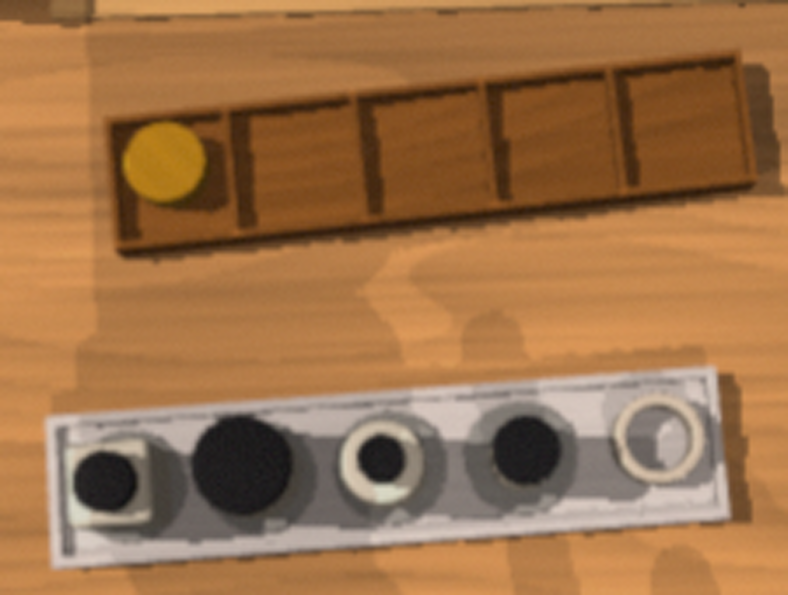

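The crop confirms the choice of pots. Now I'll swing over the board and rack for a close wrist view.

```bash
python3 -m pendant '[[1,0,0,-10,-8.45],[1,0,0,-10,-8.45],[1,0,0,-10,-8.45],[1,0,0,-10,-8.45],[1,0,0,-10,-8.45],[1,0,0,-10,-8.45],[1,0,0,-10,-8.45],[1,0,0,-10,-8.45]]' 60
python3 -m pendant '[[1,20,-41.5,0,0],[1,20,-41.5,0,0],[1,20,-41.5,0,0],[1,20,-41.5,0,0],[1,20,-41.5,0,0],[1,20,-41.5,0,0],[1,20,-41.5,0,0],[1,20,-41.5,0,0],[1,20,-41.5,0,0],[1,20,-41.5,0,0]]'
python3 -m pendant '[[1,20,-41.5,0,0],[1,20,-41.5,0,0],[1,20,-41.5,0,0],[1,20,-41.5,0,0],[1,0,0,0,0],[1,0,0,0,0]]'
cat > w.py <<'E'
from h import *
import sys
k=sys.argv[1]
s=r.sense(); print(s['time'],s['tool_pos'].round(1),s['tcp_rot'].round(1)); p=cam('wrist'); im,d=optics.snapshot('wrist')
cv2.imwrite(f'pics/w{k}.png',im); np.savez(f'pics/w{k}.npz',d=d,**p)
for q in sys.argv[2:]:
    print(q,[(np.round(x['at']).tolist(),round(x['score'],2)) for x in optics.search_frame('wrist',q)])
E
python3 w.py 1
```

```text
time: 1.5
tool_pos: [252.8, -544.2, 311.7]
tcp_rot: [180.0, -0.0, 2.9]
ft_force: [-0.4, 0.8, 0.7]
finger_gap: 85.1
time: 2.5
tool_pos: [434.8, -119.0, 311.7]
tcp_rot: [180.0, -0.1, 2.5]
ft_force: [0.5, -1.1, 0.4]
finger_gap: 85.4
time: 3.1
tool_pos: [507.0, 49.5, 311.1]
tcp_rot: [180.0, 0.0, 2.7]
ft_force: [0.3, -0.3, 0.1]
finger_gap: 85.4
3.1 [507.   49.5 311.1] [180.    0.    2.7]
```

View pics/w1.png

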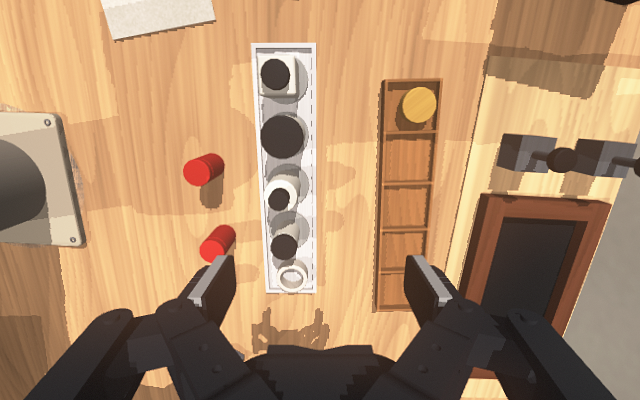

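The wrist view shows square (275,75), wide (282,136), tall (278,198) and slim (284,246). The rack runs from the tin (420,105) down to the rightmost compartment (400,288). I'll measure from this second viewpoint.

```bash
cat > m2.py <<'E'
from h import *
from scipy import ndimage
import sys
f=np.load(f'pics/w{sys.argv[1]}.npz'); p=dict(f); d=p.pop('d')
v,u=np.mgrid[:400,:640]; W=world(p,u,v,d); z=W[...,2]; ok=(d>150)&(v<300)
t=ok&(W[...,0]>350)&(W[...,0]<740)&(abs(W[...,1])<260)
print('table',np.median(z[t&(abs(z)<6)]))
for nm,a,b in (('board',385,540),('rack',570,715)):
    m=t&(W[...,0]>a)&(W[...,0]<b)&(z>7)&(z<30); l,k=ndimage.label(m); s=ndimage.sum(m,l,range(1,k+1)); m=l==1+np.argmax(s)
    print(nm,cv2.minAreaRect(W[m][:,:2].astype(np.float32)))
    if nm=='rack':
        th=np.deg2rad(4.27); q=W[m]; yr=(q[:,:2]-[646,-47])@[-np.sin(th),np.cos(th)]; xr=(q[:,:2]-[646,-47])@[np.cos(th),np.sin(th)]
        w=q[:,2]>20; i=abs(xr)<28
        h,e=np.histogram(yr[w&i],np.arange(-160,240,2)); print('walls',[(e[j],h[j]) for j in range(len(h)) if h[j]>5])
        h,e=np.histogram(xr[w],np.arange(-50,50,2)); print('xwalls',[(e[j],h[j]) for j in range(len(h)) if h[j]>25]); print('floor',np.median(q[~w][:,2]),'top',np.percentile(q[w][:,2],60))
m=t&(W[...,0]>390)&(W[...,0]<520)&(z>55)&(z<130); l,k=ndimage.label(m)
for i in range(1,k+1):
    if (l==i).sum()<30: continue
    a=W[l==i]; zt=np.percentile(a[:,2],90); b=a[a[:,2]>zt-5]
    print('pot',(l==i).sum(),'ztop',zt.round(1),'mid',((b.max(0)+b.min(0))/2).round(1),'ext',np.ptp(b,axis=0).round(1))
    if abs(zt-94)<4:
        c=a[(a[:,2]<84)&(a[:,2]>74)]; print('sq body',cv2.minAreaRect(c[:,:2].astype(np.float32)))
E
python3 m2.py 1
```

```text
table 0.20559765280879105
board ((457.0162658691406, 17.956741333007812), (88.56294250488281, 389.7206726074219), 2.572567939758301)
rack ((643.0903930664062, -5.1051483154296875), (81.42859649658203, 364.7629699707031), 4.301084041595459)
walls [(np.int64(-78), np.int64(19)), (np.int64(-76), np.int64(25)), (np.int64(-74), np.int64(28)), (np.int64(-2), np.int64(26)), (np.int64(0), np.int64(43)), (np.int64(2), np.int64(42)), (np.int64(72), np.int64(15)), (np.int64(74), np.int64(48)), (np.int64(76), np.int64(54)), (np.int64(148), np.int64(7)), (np.int64(150), np.int64(54)), (np.int64(152), np.int64(57)), (np.int64(218), np.int64(6)), (np.int64(220), np.int64(56)), (np.int64(222), np.int64(58)), (np.int64(224), np.int64(12))]
xwalls [(np.int64(-42), np.int64(56)), (np.int64(-40), np.int64(345)), (np.int64(-38), np.int64(276)), (np.int64(-36), np.int64(40)), (np.int64(-30), np.int64(30)), (np.int64(-22), np.int64(26)), (np.int64(-18), np.int64(36)), (np.int64(-16), np.int64(39)), (np.int64(-14), np.int64(30)), (np.int64(-12), np.int64(28)), (np.int64(-10), np.int64(31)), (np.int64(-6), np.int64(29)), (np.int64(34), np.int64(109)), (np.int64(36), np.int64(308)), (np.int64(38), np.int64(219)), (np.int64(40), np.int64(32))]
floor 12.149379809387824 top 24.10649000312079
pot 1633 ztop 94.7 mid [448.5 164.8  93.3] ext [33.2 32.6  6.3]
sq body ((448.1963806152344, 165.0828399658203), (46.87185287475586, 45.00335693359375), 2.3215131759643555)
pot 1540 ztop 87.3 mid [455.8  93.3  85.7] ext [52.4 52.8  6.7]
pot 1019 ztop 108.5 mid [455.4  17.1 106.8] ext [24.8 24.4  6.4]
pot 675 ztop 82.7 mid [459.1 -59.1  81.1] ext [36.9 37.6  6.6]
```

```bash
cat > g.py <<'E'
from h import *
import sys
s=r.sense(); R0=rot(s['tcp_rot']); pos=s['tool_pos']
for a in sys.argv[1:]:
    x,y,z,w=map(float,a.split(',')); d=R0.T@(np.array([x,y,z])-pos)
    print(a,'shift',d.round(1),'len',np.linalg.norm(d).round(),'turn',round(s['tcp_rot'][2]-w,1))
    pos=np.array([x,y,z])
E
python3 g.py 448.3,164.9,120,2.4 448.3,164.9,42,2.4
```

```text
448.3,164.9,120,2.4 shift [ -53.2 -119.1  191.2] len 231.0 turn 0.2
448.3,164.9,42,2.4 shift [ 0. -0. 78.] len 78.0 turn 0.2
```

```bash
python3 -m pendant '[[1,-13.3,-29.8,20,0],[1,-13.3,-29.8,20,0],[1,-13.3,-29.8,20,0],[1,-13.3,-29.8,31,0],[1,0,0,40,0],[1,0,0,40,0],[1,0,0,20,0],[1,0,0,0,0],[1,0,0,0,0]]' 60; python3 w.py 2; python3 g.py 448.3,164.9,42,2.4
```

```text
time: 4.05
tool_pos: [449.0, 164.2, 121.1]
tcp_rot: [180.0, -0.0, 2.4]
ft_force: [-0.3, 0.1, 1.0]
finger_gap: 85.5
4.05 [449.  164.2 121.1] [180.   -0.    2.4]
448.3,164.9,42,2.4 shift [-1.7 -0.3 80.1] len 80.0 turn 0.0
```

View pics/w2.png

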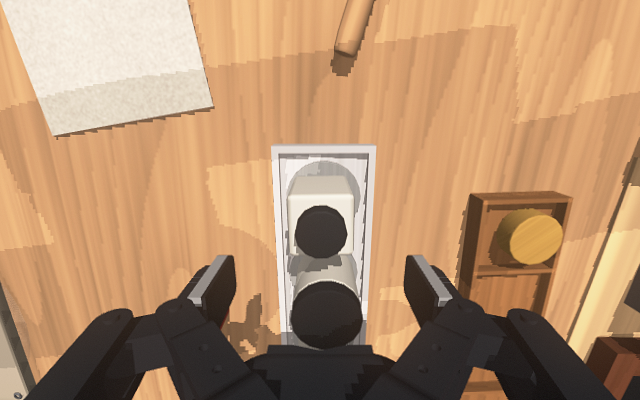

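The square pot at (320,230) is centred between the jaws and square to them. Descend and grip.

```bash
python3 -m pendant '[[1,0,0,30,0],[1,0,0,30,0],[1,0,0,19,0],[1,0,0,0,0],[0.4,0,0,0,0],[0.3,0,0,0,0],[0.3,0,0,0,0],[0.3,0,0,0,0],[0.3,0,0,0,0],[0.3,0,0,0,0]]' 60; python3 -m pendant '[[0.3,0,0,0,0],[0.3,0,0,0,0],[0.3,0,0,-5,0],[0.3,0,0,-20,0],[0.3,0,0,-35,0],[0.3,0,0,-35,0],[0.3,0,0,-20,0],[0.3,0,0,0,0],[0.3,0,0,0,0]]'; python3 g.py 653.8,-160.2,157,4.3 653.8,-160.2,38,4.3
```

```text
time: 5.1
tool_pos: [450.5, 165.7, 43.5]
tcp_rot: [-180.0, -0.2, 2.5]
ft_force: [0.0, -0.9, 6.0]
finger_gap: 45.3
time: 6.0
tool_pos: [448.7, 165.3, 156.3]
tcp_rot: [-180.0, -0.0, 2.5]
ft_force: [-0.7, -0.0, -2.4]
finger_gap: 45.2
653.8,-160.2,157,4.3 shift [190.6 334.2  -0.6] len 385.0 turn -1.8
653.8,-160.2,38,4.3 shift [-1.00e-01  0.00e+00  1.19e+02] len 119.0 turn -1.8
```

```bash
python3 -m pendant '[[0.3,10,17,0,0],[0.3,20,36,0,0],[0.3,23,40,0,0],[0.3,23,40,0,0],[0.3,23,40,0,0],[0.3,23,40,0,0],[0.3,23,40,0,0],[0.3,23,40,0,0],[0.3,15,26,0,0],[0.3,7.6,15,0,-1.8]]'; python3 -m pendant '[[0.3,0,0,0,0],[0.3,0,0,0,0],[0.3,0,0,0,0]]'; python3 w.py 3;  python3 g.py 653.8,-160.2,157,4.3;python3 m2.py 3
```

```text
time: 7.0
tool_pos: [653.1, -162.4, 152.9]
tcp_rot: [-179.9, 0.2, 4.2]
ft_force: [0.0, 0.2, -1.5]
finger_gap: 45.4
time: 7.3
tool_pos: [652.7, -158.8, 154.8]
tcp_rot: [-179.9, 0.1, 4.3]
ft_force: [0.3, 0.1, -1.3]
finger_gap: 45.2
7.3 [ 652.7 -158.8  154.8] [-1.799e+02  1.000e-01  4.300e+00]
653.8,-160.2,157,4.3 shift [ 0.7  1.5 -1.6] len 2.0 turn 0.1
table 0.31772439386404017
board ((462.61846923828125, -88.80819702148438), (90.09304809570312, 176.40513610839844), 2.3280022144317627)
rack ((649.0424194335938, -89.653564453125), (80.8453369140625, 198.57757568359375), 4.070446014404297)
walls [(np.int64(-80), np.int64(51)), (np.int64(-78), np.int64(118)), (np.int64(-76), np.int64(128)), (np.int64(-2), np.int64(191)), (np.int64(0), np.int64(150)), (np.int64(2), np.int64(45))]
xwalls [(np.int64(-40), np.int64(441)), (np.int64(-38), np.int64(519)), (np.int64(-36), np.int64(83)), (np.int64(-28), np.int64(27)), (np.int64(-20), np.int64(29)), (np.int64(-14), np.int64(29)), (np.int64(-12), np.int64(28)), (np.int64(-8), np.int64(28)), (np.int64(-2), np.int64(27)), (np.int64(4), np.int64(27)), (np.int64(6), np.int64(28)), (np.int64(12), np.int64(28)), (np.int64(18), np.int64(29)), (np.int64(20), np.int64(26)), (np.int64(24), np.int64(27)), (np.int64(34), np.int64(49)), (np.int64(36), np.int64(547)), (np.int64(38), np.int64(487)), (np.int64(40), np.int64(41))]
floor 12.322290362091422 top 24.344554430403218
pot 3682 ztop 83.0 mid [460.4 -60.5  81.4] ext [39.4 38.1  6.7]
```

View pics/w3.png

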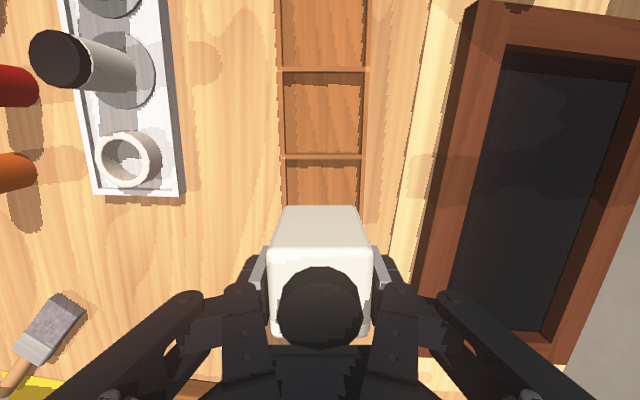

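The square pot is held upright at (320,290), in line with the rack, and the dividers appear at (323,157) and (325,69). Lower and release it.

```bash
python3 -m pendant '[[0.3,0.5,0.5,25,0],[0.3,0,0,35,0],[0.3,0,0,30,0],[0.3,0,0,15,0],[0.3,0,0,8,0],[0.3,0,0,3,0],[0.3,0,0,0,0],[0.3,0,0,0,0],[0.3,0,0,1,0],[0.3,0,0,0,0]]'; python3 -m pendant '[[0.3,0,0,0,0]]'
```

```text
time: 8.35
tool_pos: [654.8, -160.7, 40.2]
tcp_rot: [180.0, -0.1, 4.3]
ft_force: [0.3, 0.4, -2.2]
finger_gap: 44.8
time: 8.45
tool_pos: [654.5, -160.6, 39.7]
tcp_rot: [180.0, -0.0, 4.3]
ft_force: [-0.4, 0.3, -1.5]
finger_gap: 45.3
```

```bash
for i in 1 2; do python3 -m pendant '[[0.3,0,0,1,0],[0.3,0,0,0,0],[0.3,0,0,0,0]]'; done
```

```text
time: 8.75
tool_pos: [654.7, -160.7, 39.6]
tcp_rot: [180.0, -0.0, 4.3]
ft_force: [-3.7, 0.8, 5.4]
finger_gap: 45.6
time: 9.05
tool_pos: [654.9, -160.8, 39.6]
tcp_rot: [180.0, -0.1, 4.3]
ft_force: [-6.7, 0.9, 10.9]
finger_gap: 45.2
```

Contact on the floor. Release, rise, and go to the wide pot.

```bash
python3 -m pendant '[[0.5,0,0,-1,0],[0.8,0,0,0,0],[1,0,0,0,0],[1,0,0,0,0],[1,0,0,0,0],[1,0,0,-20,0],[1,0,0,-40,0],[1,0,0,-40,0],[1,0,0,-10,0]]'; python3 g.py 455.6,93.1,135,2.5
```

```text
time: 9.95
tool_pos: [657.2, -161.4, 154.8]
tcp_rot: [179.8, -0.5, 4.3]
ft_force: [1.5, -0.4, 0.4]
finger_gap: 85.6
455.6,93.1,135,2.5 shift [-182.  -269.    17.4] len 325.0 turn 1.8
```

```bash
python3 -m pendant '[[1,-10,-15,0,0],[1,-22,-33,0,0],[1,-26,-38,0,0],[1,-26,-38,0,0],[1,-26,-38,0,0],[1,-26,-38,0,0],[1,-26,-38,0,0],[1,-17,-31,0,1.8],[1,0,0,0,0],[1,0,0,0,0]]'; python3 w.py 4; python3 m2.py 4 | grep pot;python3 g.py 455.6,93.1,42,2.5
```

```text
time: 10.95
tool_pos: [455.3, 94.8, 148.3]
tcp_rot: [180.0, -0.0, 2.6]
ft_force: [-0.7, -0.4, -0.3]
finger_gap: 85.2
10.95 [455.3  94.8 148.3] [180.   -0.    2.6]
pot 4059 ztop 86.9 mid [455.9  93.4  85.3] ext [53.4 52.6  6.7]
pot 1639 ztop 86.9 mid [454.7  30.9  89.1] ext [43.5 18.8 14.6]
455.6,93.1,42,2.5 shift [ -0.3   1.  106.4] len 106.0 turn 0.1
```

View pics/w4.png

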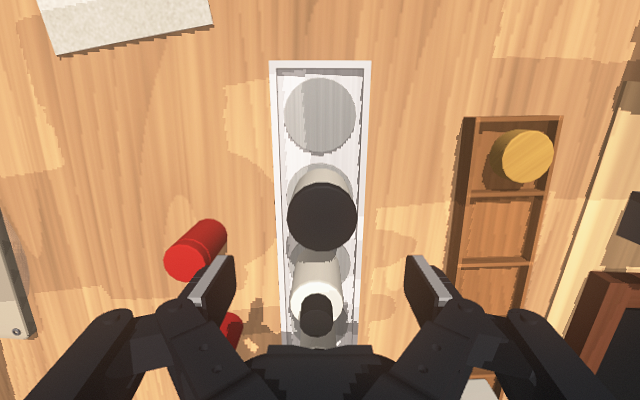

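The wide pot at (321,216) is centred, the empty dish is at (320,115), and the red look-alike (185,265) is clear of the finger.

```bash
python3 -m pendant '[[1,0.3,1,30,0],[1,0,0,40,0],[1,0,0,26,0],[1,0,0,10,0],[1,0,0,0,0],[0.5,0,0,0,0],[0.4,0,0,0,0],[0.4,0,0,0,0],[0.4,0,0,0,0],[0.4,0,0,0,0]]' 60; python3 -m pendant '[[0.4,0,0,0,0],[0.4,0,0,0,0],[0.4,0,0,-5,0],[0.4,0,0,-20,0],[0.4,0,0,-35,0],[0.4,0,0,-35,0],[0.4,0,0,-20,0],[0.4,0,0,0,0],[0.4,0,0,0,0]]'; python3 g.py 648.1,-84.9,157,4.3
```

```text
time: 12.0
tool_pos: [457.7, 93.4, 44.4]
tcp_rot: [180.0, -0.2, 2.5]
ft_force: [-0.0, -1.1, 5.9]
finger_gap: 52.7
time: 12.9
tool_pos: [455.8, 93.4, 157.1]
tcp_rot: [-180.0, -0.0, 2.5]
ft_force: [-0.1, -0.1, -2.3]
finger_gap: 52.8
648.1,-84.9,157,4.3 shift [1.843e+02 1.865e+02 1.000e-01] len 262.0 turn -1.8
```

```bash
python3 -m pendant '[[0.4,15,15,0,0],[0.4,30,30,0,0],[0.4,33,33,0,0],[0.4,33,33,0,0],[0.4,33,33,0,0],[0.4,25,25,0,0],[0.4,15.3,17.5,0,-1.8],[0.4,0,0,0,0],[0.4,0,0,0,0],[0.4,0,0,0,0]]'; python3 w.py 5;  python3 g.py 648.1,-84.9,157,4.3
```

```text
time: 13.9
tool_pos: [646.8, -84.0, 155.5]
tcp_rot: [-179.9, 0.2, 4.3]
ft_force: [-1.1, 0.5, -2.4]
finger_gap: 52.7
13.9 [646.8 -84.  155.5] [-179.9    0.2    4.3]
648.1,-84.9,157,4.3 shift [ 1.   1.1 -0.8] len 2.0 turn 0.0
```

View pics/w5.png

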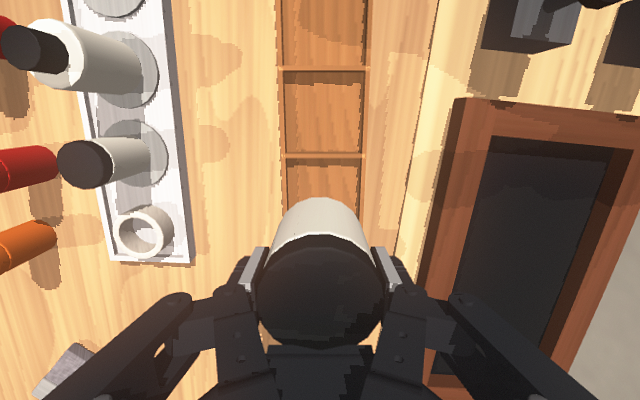

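The wide pot is held at (320,280). The dividers sit at the same pixels relative to the tool as for the first pot, so it is over compartment −38.

```bash
python3 -m pendant '[[0.4,0,0,25,0],[0.4,0,0,35,0],[0.4,0,0,30,0],[0.4,0,0,17,0],[0.4,0,0,8,0],[0.4,0,0,2,0],[0.4,0,0,0,0],[0.4,0,0,1,0],[0.4,0,0,0,0],[0.4,0,0,0,0]]'; python3 -m pendant '[[0.4,0,0,1,0],[0.4,0,0,0,0],[0.4,0,0,0,0]]'
```

```text
time: 14.95
tool_pos: [649.1, -85.1, 40.5]
tcp_rot: [180.0, -0.1, 4.3]
ft_force: [0.8, 0.6, 0.7]
finger_gap: 52.8
time: 15.25
tool_pos: [649.2, -85.1, 40.5]
tcp_rot: [180.0, -0.1, 4.3]
ft_force: [-4.1, 0.6, 8.9]
finger_gap: 53.2
```

```bash
python3 -m pendant '[[0.5,0,0,-0.5,0],[0.8,0,0,0,0],[1,0,0,0,0],[1,0,0,0,0],[1,0,0,0,0],[1,0,0,-20,0],[1,0,0,-40,0],[1,0,0,-40,0],[1,0,0,-15,0],[1,0,0,0,0]]'; python3 -m pendant '[[1,0,0,0,0]]';python3 g.py 455.6,17.1,155,2.5
```

```text
time: 16.25
tool_pos: [650.4, -85.4, 157.6]
tcp_rot: [179.9, -0.4, 4.3]
ft_force: [0.5, -0.5, -0.4]
finger_gap: 85.6
time: 16.35
tool_pos: [647.7, -84.8, 152.6]
tcp_rot: [-180.0, 0.1, 4.3]
ft_force: [0.2, 0.1, -1.2]
finger_gap: 85.4
455.6,17.1,155,2.5 shift [-183.9 -116.1   -2.1] len 218.0 turn 1.8
```

```bash
python3 -m pendant '[[1,-15,-9.5,0,0],[1,-30,-19,0,0],[1,-38,-24,0,0],[1,-38,-24,0,0],[1,-38,-24,0,0],[1,-25,-15.6,0,1.8],[1,0,0,0,0],[1,0,0,0,0],[1,0,0,0,0]]'; python3 w.py 6; python3 m2.py 6 | grep pot;python3 g.py 455.6,17.1,46,2.5
```

```text
time: 17.25
tool_pos: [456.1, 16.7, 152.9]
tcp_rot: [180.0, 0.1, 2.5]
ft_force: [0.5, 0.2, -0.1]
finger_gap: 85.3
17.25 [456.1  16.7 152.9] [1.8e+02 1.0e-01 2.5e+00]
pot 2878 ztop 108.5 mid [455.3  17.4 106.7] ext [25.3 25.   6.3]
pot 1340 ztop 82.5 mid [459.5 -51.7  80.7] ext [36.5 21.8  6.3]
455.6,17.1,46,2.5 shift [ -0.6  -0.5 107.1] len 107.0 turn -0.0
```

View pics/w6.png

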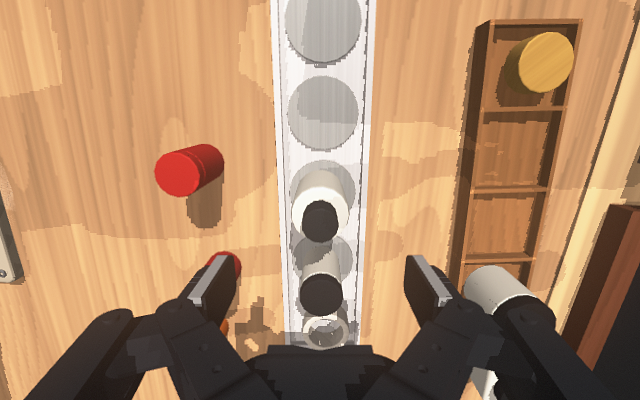

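Tall pot at (319,220), centred. The wide pot stands in its compartment at (490,290).

```bash
python3 -m pendant '[[1,-0.3,-0.5,30,0],[1,0,0,40,0],[1,0,0,26,0],[1,0,0,10,0],[1,0,0,0,0],[0.4,0,0,0,0],[0.3,0,0,0,0],[0.3,0,0,0,0],[0.3,0,0,0,0],[0.3,0,0,0,0]]' 60; python3 -m pendant '[[0.3,0,0,0,0],[0.3,0,0,0,0],[0.3,0,0,-5,0],[0.3,0,0,-20,0],[0.3,0,0,-35,0],[0.3,0,0,-35,0],[0.3,0,0,-20,0],[0.3,0,0,0,0],[0.3,0,0,0,0]]'; python3 g.py 642.3,-9.1,161,4.3
```

```text
time: 18.3
tool_pos: [457.2, 17.3, 49.7]
tcp_rot: [180.0, -0.2, 2.5]
ft_force: [-1.1, -0.8, 6.3]
finger_gap: 45.0
time: 19.2
tool_pos: [455.5, 17.5, 162.5]
tcp_rot: [180.0, -0.0, 2.5]
ft_force: [-0.3, -0.1, -3.0]
finger_gap: 45.0
642.3,-9.1,161,4.3 shift [185.4  34.8   1.5] len 189.0 turn -1.8
```

```bash
python3 -m pendant '[[0.3,20,4,0,0],[0.3,38,7,0,0],[0.3,44,8,0,0],[0.3,44,8,0,0],[0.3,28,5,0,0],[0.3,11.4,2.8,0,-1.8],[0.3,0,0,0,0],[0.3,0,0,0,0],[0.3,0,0,0,0]]'; python3 g.py 642.3,-9.1,161,4.3
python3 -m pendant '[[0.3,0,0,25,0],[0.3,0,0,35,0],[0.3,0,0,30,0],[0.3,0,0,17,0],[0.3,0,0,8,0],[0.3,0,0,2,0],[0.3,0,0,0,0],[0.3,0,0,1,0],[0.3,0,0,0,0],[0.3,0,0,0,0]]'
```

```text
time: 20.1
tool_pos: [641.0, -8.9, 161.5]
tcp_rot: [-180.0, 0.1, 4.3]
ft_force: [0.7, 0.0, -1.9]
finger_gap: 44.7
642.3,-9.1,161,4.3 shift [1.3 0.3 0.5] len 1.0 turn -0.0
time: 21.1
tool_pos: [643.1, -9.2, 45.8]
tcp_rot: [180.0, -0.1, 4.3]
ft_force: [0.2, 0.0, 0.3]
finger_gap: 44.9
```

```bash
python3 -m pendant '[[0.3,0,0,1,0],[0.3,0,0,0,0],[0.3,0,0,0,0]]'
python3 -m pendant '[[0.5,0,0,-0.5,0],[0.8,0,0,0,0],[1,0,0,0,0],[1,0,0,0,0],[1,0,0,0,0],[1,0,0,-20,0],[1,0,0,-40,0],[1,0,0,-40,0],[1,0,0,-10,0],[1,0,0,0,0]]'; python3 -m pendant '[[1,0,0,0,0],[1,0,0,0,0]]';python3 g.py 459.3,-59.7,155,2.5
```

```text
time: 21.4
tool_pos: [643.1, -9.2, 45.7]
tcp_rot: [180.0, -0.1, 4.3]
ft_force: [-4.1, 0.1, 8.7]
finger_gap: 44.7
time: 22.4
tool_pos: [644.3, -9.3, 157.5]
tcp_rot: [179.9, -0.3, 4.3]
ft_force: [0.4, -0.6, 0.2]
finger_gap: 85.2
time: 22.6
tool_pos: [641.0, -9.0, 151.7]
tcp_rot: [-180.0, 0.2, 4.3]
ft_force: [0.3, 0.1, -0.5]
finger_gap: 85.7
459.3,-59.7,155,2.5 shift [-185.    36.9   -2.6] len 189.0 turn 1.8
```

```bash
python3 -m pendant '[[1,-20,4,0,0],[1,-40,8,0,0],[1,-45,9,0,0],[1,-45,9,0,0],[1,-25,5,0,0],[1,-10,1.9,0,1.8],[1,0,0,0,0],[1,0,0,0,0],[1,0,0,0,0]]'; python3 w.py 7 pot_slim; python3 m2.py 7 | grep pot;python3 g.py 459.3,-59.7,42,2.5
```

```text
time: 23.5
tool_pos: [461.7, -59.6, 154.2]
tcp_rot: [-180.0, -0.0, 2.5]
ft_force: [-0.4, -0.3, 0.1]
finger_gap: 85.6
23.5 [461.7 -59.6 154.2] [-180.    -0.     2.5]
pot_slim [([332.0, -147.0, 45.0], 0.93), ([358.0, -72.0, 71.0], 0.89), ([463.0, -56.0, 80.0], 0.86), ([350.0, 41.0, 65.0], 0.58)]
pot 1919 ztop 82.9 mid [459.4 -59.9  81.3] ext [36.6 36.2  6.7]
459.3,-59.7,42,2.5 shift [ -2.1   0.  112.2] len 112.0 turn 0.1
```

View pics/w7.png

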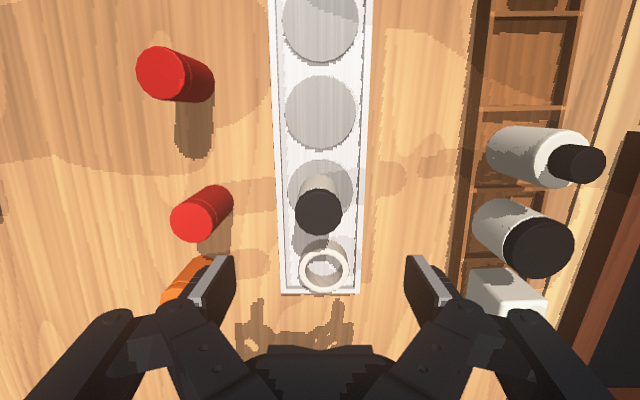

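The real slim pot (white, black lid) is at (319,212). The reds (160,72) and (191,221) and the orange (180,280) stay clear. Tall, wide and square stand in the rack.

```bash
python3 -m pendant '[[1,-1.5,0,30,0],[1,0,0,40,0],[1,0,0,30,0],[1,0,0,11,0],[1,0,0,0,0],[0.4,0,0,0,0],[0.2,0,0,0,0],[0.2,0,0,0,0],[0.2,0,0,0,0],[0.2,0,0,0,0]]' 60; python3 -m pendant '[[0.2,0,0,0,0],[0.2,0,0,0,0],[0.2,0,0,-5,0],[0.2,0,0,-20,0],[0.2,0,0,-35,0],[0.2,0,0,-35,0],[0.2,0,0,-30,0],[0.2,0,0,0,0],[0.2,0,0,0,0]]'; python3 g.py 636.6,66.7,168,4.3
```

```text
time: 24.6
tool_pos: [460.6, -60.3, 45.0]
tcp_rot: [180.0, -0.2, 2.5]
ft_force: [-0.7, 0.1, 5.7]
finger_gap: 36.7
time: 25.5
tool_pos: [459.6, -60.1, 169.2]
tcp_rot: [180.0, -0.1, 2.5]
ft_force: [-0.7, 0.5, -1.6]
finger_gap: 36.5
636.6,66.7,168,4.3 shift [ 182.3 -118.9    1.4] len 218.0 turn -1.8
```

```bash
python3 -m pendant '[[0.2,15,-10,0,0],[0.2,30,-20,0,0],[0.2,37,-24,0,0],[0.2,37,-24,0,0],[0.2,37,-24,0,0],[0.2,18,-11,0,0],[0.2,8.3,-5.9,0,-1.8],[0.2,0,0,0,0],[0.2,0,0,0,0],[0.2,0,0,0,0]]'; python3 w.py 8; python3 g.py 636.6,66.7,168,4.3
```

```text
time: 26.5
tool_pos: [635.1, 66.0, 168.0]
tcp_rot: [180.0, 0.1, 4.3]
ft_force: [0.5, 0.1, -0.9]
finger_gap: 36.7
26.5 [635.1  66.  168. ] [1.8e+02 1.0e-01 4.3e+00]
636.6,66.7,168,4.3 shift [ 1.3 -0.6  0.3] len 1.0 turn -0.1
```

View pics/w8.png

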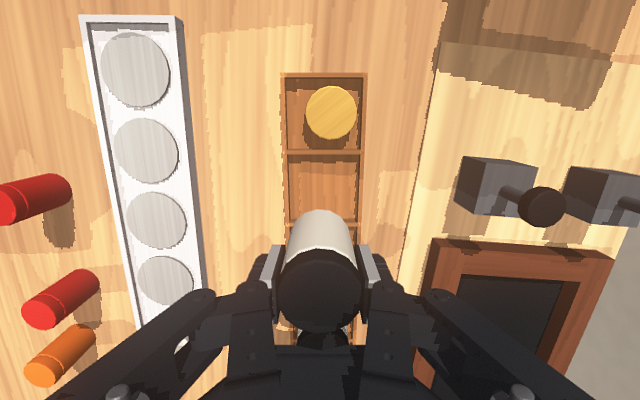

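```bash
python3 m2.py 8 | grep -E 'walls|rack'; python3 - <<'E'
from h import *
f=np.load('pics/w8.npz'); p=dict(f); d=p.pop('d')
for u,v in ((325,73),(325,152),(300,225),(300,190),(361,200),(330,340)): print(u,v,world(p,u,v,d[v,u]).round(1))
E
```

```text
rack ((635.9689331054688, 85.81474304199219), (80.49571228027344, 182.43246459960938), 4.179012298583984)
walls [(np.int64(78), np.int64(10)), (np.int64(148), np.int64(55)), (np.int64(150), np.int64(115)), (np.int64(152), np.int64(114)), (np.int64(220), np.int64(179)), (np.int64(222), np.int64(127)), (np.int64(224), np.int64(41))]
xwalls [(np.int64(-40), np.int64(339)), (np.int64(-38), np.int64(370)), (np.int64(-36), np.int64(53)), (np.int64(-34), np.int64(29)), (np.int64(-6), np.int64(28)), (np.int64(4), np.int64(26)), (np.int64(24), np.int64(31)), (np.int64(26), np.int64(35)), (np.int64(28), np.int64(33)), (np.int64(30), np.int64(33)), (np.int64(32), np.int64(30)), (np.int64(34), np.int64(81)), (np.int64(36), np.int64(383)), (np.int64(38), np.int64(351))]
325 73 [630.8 175.8  24.4]
325 152 [636.4 104.4  24.3]
300 225 [622.1  80.1 158.9]
300 190 [613.5  61.   12.3]
361 200 [677.1  58.4  24.8]
330 340 [654.2 -69.5  80.9]
```

The depth confirms it: the floor beside the pot is at y=61, between walls at y=104 and about 29, and the TCP is at y=66. Lower it.

```bash
python3 -m pendant '[[0.2,0.5,0,25,0],[0.2,0,0,40,0],[0.2,0,0,35,0],[0.2,0,0,17,0],[0.2,0,0,8,0],[0.2,0,0,2,0],[0.2,0,0,0,0],[0.2,0,0,1,0],[0.2,0,0,0,0],[0.2,0,0,0,0]]'; python3 -m pendant '[[0.2,0,0,1,0],[0.2,0,0,0,0],[0.2,0,0,0,0]]'
```

```text
time: 27.55
tool_pos: [637.2, 66.9, 41.2]
tcp_rot: [180.0, -0.1, 4.3]
ft_force: [0.6, -0.5, -2.0]
finger_gap: 36.8
time: 27.85
tool_pos: [637.2, 67.0, 41.1]
tcp_rot: [180.0, -0.1, 4.3]
ft_force: [-4.0, 0.3, 8.3]
finger_gap: 37.1
```

Contact. Release, rise, and back off for the check.

```bash
python3 -m pendant '[[0.5,0,0,-0.5,0],[0.8,0,0,0,0],[1,0,0,0,0],[1,0,0,0,0],[1,0,0,0,0],[1,0,0,-20,0],[1,0,0,-40,0],[1,0,0,-40,0],[1,0,0,-40,0],[1,0,0,-40,0]]'; python3 -m pendant '[[1,-20,0,-20,0],[1,-45,0,0,0],[1,-45,0,0,0],[1,-30,0,0,0],[1,0,0,0,0],[1,0,0,0,0]]'; cat > c.py <<'E'
from h import *
from scipy import ndimage
th=np.deg2rad(4.27)
for n in ('side','top','wrist'):
    p=cam(n); im,d=optics.snapshot(n); cv2.imwrite(f'pics/{n}9.png',im)
    v,u=np.mgrid[:400,:640]; W=world(p,u,v,d); z=W[...,2]
    m=(d>150)&(W[...,0]>600)&(W[...,0]<690)&(abs(W[...,1])<210)&(z>55)&(z<115); l,k=ndimage.label(m)
    for i in range(1,k+1):
        if (l==i).sum()<60: continue
        a=W[l==i]; zt=np.percentile(a[:,2],95); b=a[a[:,2]>zt-5]; c=((b.max(0)+b.min(0))/2); e=c[:2]-[645.5,-47]
        print(n,'ztop',zt.round(1),'ext',np.ptp(b,axis=0).round(),'rack xy',(e@[np.cos(th),np.sin(th)]).round(1),(e@[-np.sin(th),np.cos(th)]).round(1))
E
python3 c.py
```

```text
time: 28.85
tool_pos: [636.3, 66.9, 221.4]
tcp_rot: [-180.0, 0.0, 4.3]
ft_force: [-0.4, 0.3, -1.1]
finger_gap: 85.3
time: 29.45
tool_pos: [497.0, 56.4, 240.3]
tcp_rot: [180.0, -0.1, 4.3]
ft_force: [-0.2, -0.1, 0.4]
finger_gap: 85.6
side ztop 102.0 ext [26. 25.  8.] rack xy -1.6 39.0
side ztop 77.8 ext [37. 38.  6.] rack xy -1.5 114.6
top ztop 93.2 ext [33. 33.  7.] rack xy 1.4 -114.5
top ztop 85.8 ext [53. 52.  8.] rack xy 1.4 -38.3
top ztop 107.1 ext [24. 19.  8.] rack xy 1.0 35.8
wrist ztop 79.3 ext [36. 38.  6.] rack xy -1.2 113.5
wrist ztop 104.5 ext [26. 26.  7.] rack xy -1.5 38.1
wrist ztop 73.7 ext [ 9. 21.  7.] rack xy -20.1 -100.1
```

View pics/side9.png

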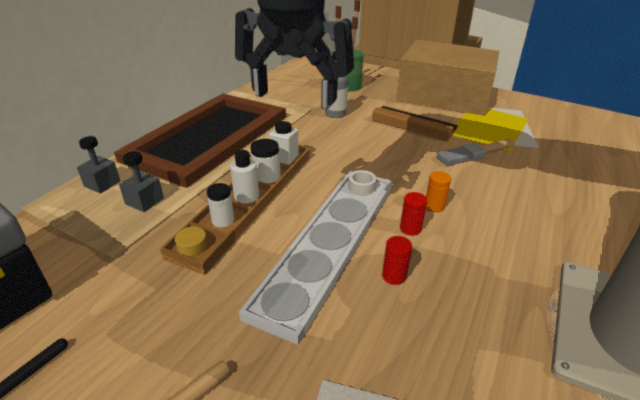

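The side view shows all four upright in the rack: slim (220,205), tall (244,178), wide (265,160) and square (284,143). Their tops are at floor height plus pot height, and they are centred within 2.5 mm.

```bash
python3 -c "
from bench import hand_in; print(hand_in())"
```

```text
the job is handed in; nothing more can be done
None
```

All four pots now stand in the rack in reverse order, and the job was handed in at about 29.6 s of the 96 s allowed. From right to left, seen from the robot, they are square, wide, tall and slim. The tin, the tape roll and the red and orange look-alikes were left alone.

- **Position and height:** In the last camera check each pot was within about 2.5 mm of its compartment's centre. Each lid was at the height expected for a pot standing on the compartment floor. The side view showed all four upright.
- **Forces:** The wrist force readings stayed at or below about 13 N. The highest was when setting down the square pot.
- **Disagreements:** The top view read about 3 mm higher than the side view and differed by about 3 mm in position, roughly what the 2 mm calibration allows. The last wrist view gave one partial reading at the square pot, which was cut off in the picture, so I ignored it. The side view gave no separate reading for the wide and square pots. Their positions rest on the top view, and the side picture only shows them standing upright.

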